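# Knock up a row of card packs against the sprung back gauge

## Robot

A 6-joint arm with a two-finger parallel gripper is mounted at the origin on a cart in front of the work surface, level with it; the furniture and walls round the work are solid. World frame = base frame: x ahead of the robot, y to its left, z up, the work surface at z = 0. Lengths are in mm, angles in rad, forces in N, time in s.
With the tool pointing down it reaches from about 275 to 1000 mm from the base axis. Payload 8.4 kg.
Tool frame: the origin (TCP) lies on the centre line of the jaws, within the pads' length; the fingertips stand 19 mm ahead of it and the grasp point (between the pads) is the TCP; x points along the fingers, y is the direction in which the jaws open and shut, and the axes are right-handed (so a half turn about x gives the same grasp; the last joint's range is limited). The gripper opens to 85 mm and grips with 20 to 120 N. Pads are 22 mm wide; open, the fingers measure 114 mm over their backs; the gripper's body (76 mm by 85 mm) begins 54 mm behind the grasp point. The pads swing forward as they close: fully open they stand 13 mm farther back than shut.
Start: joints at [1.307, 0.353, 1.633, -0, 1.155, -0.002], TCP at [161.761, 603.706, 250.281] pointing down, gripper open.
Joint ranges: [-2.63, 2.63], [-0.92, 2.1], [0.06, 2.66], [-1.3, 4.44], [0, 2.69], [-3.02, 3.02]. Speed limits (rad/s): [2.22, 2.22, 2.79, 3.14, 3.14, 3.14].

## Interface

Orientations are given as a unit quaternion [w, x, y, z].
In Python, from cell import r, read_camera gives the robot as it stands.
- The arm moves only by the tool jog_arm, never from a script. Its argument "motion" is one flat list of numbers, 4 for each row, row after row: the shift along the tool's x, y, z in mm, then the turn about the tool's x in rad. A call has 1 to 5 rows; each row is the pose to reach, as a shift and turn from the pose measured when the call began, along the tool's axes at that moment; what a row does not reach only later rows make up. A row lasts 1/8 s, in which the tool goes at most 62.5 mm and 10.7 degrees, less where a joint would pass 70% of its speed; a pose out of reach is approached as far as the arm can. A call with a gripper value outside its range is refused whole. "fingers" is the opening, from 0 (shut) to 1 (fully open), set as the call begins (left out, the last holds). The fingers move at their own pace and stop on an object; "force" is the grip in N (left out, the last holds). Time passes only in rows, so rows that repeat a pose let the fingers close. It gives the time, the measured TCP pose, the force and the opening at its end, in the units of the state.
- r.get_state(): the state, without advancing time (a new reading comes with each control period).
- read_camera(name): name is "side" or "top"; returns a dict with "image" (420x560x3 uint8, red, green, blue), "fx", "fy", "cx", "cy" (pixels), "position" and "rotation" of the camera in the world. Camera axes: x right, y down, z forward; pixel columns grow to the right and rows downward; lengths in mm; the calibration is good to about 2 mm. A picture is of the moment at which its call begins. There is no depth.
- r.job_done(): hands the job in, once; it reports no verdict.
The state is a dict: "clock": time; "joint_pos": joint angles; "qvel": joint speeds; "joint_efforts": joint torques, N m; "tcp_pos": TCP position; "tcp_rot": TCP orientation; "ft_force": force on the tool from outside, world axes, zero at the start; "wrist_torque": the same for the moment, N m; "opening": opening from 0.0 (shut) to 1.0 (fully open).
Only numpy, scipy, OpenCV 4.12 (cv2) and the standard library are available. Lean on these libraries where they do the work, as an engineer would, in place of code of your own. Each camera call takes 0.05 s, during which the arm holds its last target.

## Task

Straighten the row of four banded card packs: take the wooden jogging block that stands out in the open, nearest to you, on the left, and, with the flat face of its upright plate, push all four packs together up against the long bar of the sprung back gauge, pressing on with about 18 N so that the bar gives a little on its springs (never more than 25 N). Then draw the block back and leave it standing upright on the table clear of the packs, which must stay square and in one straight line along the bar. Touch the packs with the block only, keep the gripper off the gauge, and leave the other things where they are.

Things in the scene. Friction and masses are not known exactly. Their poses are not given: they have to be found in the camera images.
- gauge: Sprung back gauge, fixed to the table beyond the row. Origin under the centre of its dark steel base plate (100x240x10 mm); +x points away from the row (the push direction), y along the bar. Two rods carry an upright beech bar parallel to y: 16 mm thick, 290 mm long, its underside 3 mm and its top 43 mm above the table. The clamped rods do not slip.
- gauge_zero (a point): Point fixed to the gauge at gauge x = -0.075, y = 0, z = 0.023. The bar's front face (towards the row) stands 0 to 40 mm on the row's side (-x) of it: that setting varies, is NOT reported, and must be seen or felt. The bar gives to +x on springs: it starts to move at 4 N, 3 N more per mm, solid after 10 mm; it springs back when let go.
- block_top (a point): In the upright front plate of the loose beech jogging block: half-way along it and through its 13 mm thickness, 100 mm above the underside, 15 mm below the top edge. x points out of the flat front face (6.5 mm ahead), y along the plate, z up. The top edge can be pinched across x at 30 to 110 mm to the -y side; the handle is behind the plate at y = -7 to +21 mm.
- block: The same jogging block, about 0.6 kg, origin at the centre of its underside, same axes: flat base 68x250x14 mm, upright plate 250 mm long and 115 mm tall along the front (+x) side, and a bent wooden handle from the plate's back down to the base. block_top is 27.5 mm ahead of the origin.
- block_handle (a point): Centre of the upright rear post of the block's handle, 66 mm above the underside, 48.5 mm behind and 10.8 mm to the +y side of block_top, same axes. About 25 mm wide in y with slightly ridged (six-sided) flanks, 15 mm thick in x; pinched across y, the block may swivel a little in the grip.
- pack_1_c (a point): Centre of the leftmost (+y) pack of the row: a thick banded pack of trimmed pale cards lying flat, 56 mm wide along the bar (its own x) x 86 mm deep along the push (its own y, which points back towards the block) x 33 mm high, about 0.12 kg; its point lies 16.5 mm above the table. Neighbours start about 68 mm apart in gauge y, so the row is about 260 mm long, centred on the gauge.
- pack_1: The same pack as pack_1_c, origin at the centre of its underside, same axes.
- pack_2_c (a point): Centre of the second from the left pack of the row: a thin banded pack of trimmed pale cards lying flat, 56 mm wide along the bar (its own x) x 86 mm deep along the push (its own y, which points back towards the block) x 23 mm high, about 0.12 kg; its point lies 11.5 mm above the table. Neighbours start about 68 mm apart in gauge y, so the row is about 260 mm long, centred on the gauge.
- pack_2: The same pack as pack_2_c, origin at the centre of its underside, same axes.
- pack_3_c (a point): Centre of the third from the left pack of the row: a thick banded pack of trimmed pale cards lying flat, 56 mm wide along the bar (its own x) x 86 mm deep along the push (its own y, which points back towards the block) x 33 mm high, about 0.12 kg; its point lies 16.5 mm above the table. Neighbours start about 68 mm apart in gauge y, so the row is about 260 mm long, centred on the gauge.
- pack_3: The same pack as pack_3_c, origin at the centre of its underside, same axes.
- pack_4_c (a point): Centre of the rightmost (-y) pack of the row: a thin banded pack of trimmed pale cards lying flat, 56 mm wide along the bar (its own x) x 86 mm deep along the push (its own y, which points back towards the block) x 23 mm high, about 0.12 kg; its point lies 11.5 mm above the table. Neighbours start about 68 mm apart in gauge y, so the row is about 260 mm long, centred on the gauge.
- pack_4: The same pack as pack_4_c, origin at the centre of its underside, same axes.
- glue_stick_c (a point): Bystander, to be left alone: white and blue glue stick standing upright, 24 mm dia x 86 mm, near the left end of the row. The point is its centre.
- brass_weight_c (a point): Bystander, to be left alone: brass check weight with a knob top, 36 mm dia x 57 mm, near the right end of the row. The point is its centre.
- tape_roll_c (a point): Bystander, to be left alone: brown tape roll lying flat, 104 mm dia x 48 mm. The point is its centre.
- spray_can_c (a point): Bystander, to be left alone: green-capped spray can standing upright, 52 mm dia x 171 mm. The point is its centre.
- cut_stick_c (a point): Bystander, to be left alone: long white square plastic stick lying flat, 10x270x10 mm. The point is its centre.

How it is judged:
By the outcome, as a careful person would: the job done as asked, in the order asked, and still so for the second after the job is handed in, with the robot touching nothing.
It also fails if it takes over 58 s, if anything falls off the work surface, if the arm or the gripper's body presses on something with over 40 N, if the wrist force passes 120 N, or if a joint passes its speed limit or range.

## Working session

There is one attempt and no reset: what is moved stays moved. The work goes in short steps, Python scripts to look and compute and a tool call to move; the robot and the scene stay as the last step left them, time stands still between calls to the robot, and variables do not carry over. Pictures are saved under pics/ and viewed, and the job is handed in when it is done.

Besides the shell and the picture viewer there is one more tool, called as a command line: name --argument value ..., lists and objects as JSON in quotes. jog_arm: Moves the arm, as the interface text tells. Its arguments: {"type":"object","properties":{"motion":{"type":"array","items":{"type":"number"}},"fingers":{"type":"number"},"force":{"type":"number"}},"required":["motion"]}

```bash
ls; mkdir -p pics; cat > h.py <<'E'
import numpy as np, cv2
from cell import r, read_camera
def snap(name,fn):
    d=read_camera(name); cv2.imwrite('pics/'+fn,d['image'][:,:,::-1]); np.save('pics/'+fn+'.npy',d,allow_pickle=True); return d
def ray(d,u,v):
    R=np.array(d['rotation'],float)
    if R.shape!=(3,3):
        from scipy.spatial.transform import Rotation as Q
        R=Q.from_quat([R[1],R[2],R[3],R[0]]).as_matrix()
    return np.array(d['position'],float), R@np.array([(u-d['cx'])/d['fx'],(v-d['cy'])/d['fy'],1.])
def onz(d,u,v,z):
    p,k=ray(d,u,v); return p+k*(z-p[2])/k[2]
def proj(d,P):
    R=np.array(d['rotation'],float)
    if R.shape!=(3,3):
        from scipy.spatial.transform import Rotation as Q
        R=Q.from_quat([R[1],R[2],R[3],R[0]]).as_matrix()
    q=R.T@(np.array(P,float)-d['position']); return d['fx']*q[0]/q[2]+d['cx'],d['fy']*q[1]/q[2]+d['cy']
def load(fn): return np.load('pics/'+fn+'.npy',allow_pickle=True).item()
E
python3 - <<'E'
from h import *
for n in('side','top'):
    d=snap(n,n+'0.png'); print({k:v for k,v in d.items() if k!='image'})
print(r.get_state())
E
```

```text
pics
{'fx': 389.20691251713566, 'fy': 389.20691251713566, 'cx': 280.27787500371574, 'cy': 212.5762326589912, 'position': array([ 114.05113689, -843.48103641,  813.81761442]), 'rotation': array([-0.43181563,  0.86673926, -0.2215817 ,  0.11489068])}
{'fx': 488.64489846253906, 'fy': 488.64489846253906, 'cx': 275.52029630912597, 'cy': 193.96549002036983, 'position': array([ 270.04138739,  -14.81657728, 1560.21793607]), 'rotation': array([-0.07540117,  0.73193893, -0.67318006,  0.07354363])}
{'clock': 0.1, 'joint_pos': array([ 1.30657782e+00,  3.53604595e-01,  1.63406609e+00, -6.55341151e-06,
        1.15519784e+00, -2.39880894e-03]), 'qvel': array([-4.23029363e-05, -5.80713483e-04, -3.07409219e-03,  3.30401244e-04,
       -3.55650556e-04, -4.40888532e-04]), 'joint_efforts': array([-9.29236012e-04, -6.06355476e+01, -3.42818427e+01,  2.79165653e-05,
        3.98222866e-03, -1.09918722e-05]), 'tcp_pos': array([161.66879796, 603.30632923, 249.61797647]), 'tcp_rot': array([ 0.70099857,  0.09185476,  0.70111428, -0.09274949]), 'ft_force': array([-0.37828041, -0.9628262 , -0.09480988]), 'wrist_torque': array([-0.05330307,  0.00279004,  0.04193939]), 'opening': 1.0007340519678463}
```

View pics/side0.png

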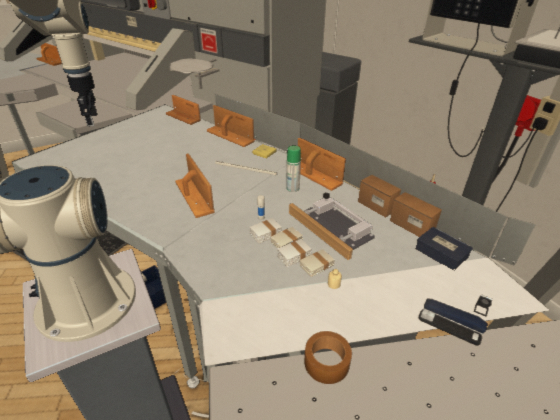

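View pics/top0.png

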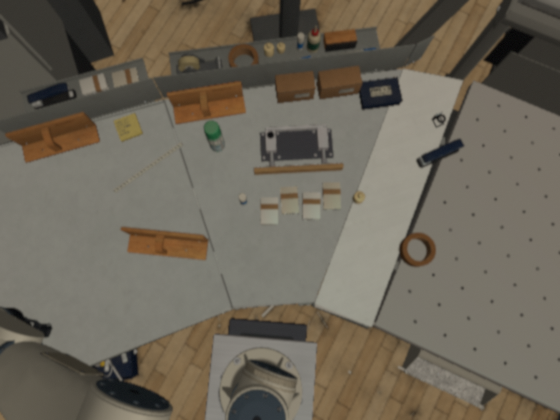

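```bash
python3 - <<'E'
from h import *
d=load('top0.png')
im=d['image'][:,:,::-1]
a=cv2.resize(im[115:275,105:235],None,fx=4,fy=4,interpolation=cv2.INTER_CUBIC)[:600]
cv2.imwrite('pics/c1.png',cv2.resize(im[205:275,105:225],None,fx=6,fy=6,interpolation=cv2.INTER_CUBIC))
cv2.imwrite('pics/c2.png',cv2.resize(im[120:230,235:375],None,fx=5.4,fy=5.4,interpolation=cv2.INTER_CUBIC))
s=load('side0.png')['image'][:,:,::-1]
cv2.imwrite('pics/c3.png',cv2.resize(s[145:225,160:280],None,fx=6,fy=6,interpolation=cv2.INTER_CUBIC))
for u,v in[(167,244),(270,212),(332,197),(255,170),(342,168),(297,145),(243,198),(359,197)]: print(u,v,onz(d,u,v,30).round())
E
```

```text
167 244 [409. 328.  30.]
270 212 [538.  16.  30.]
332 197 [ 603. -178.   30.]
255 170 [671.  76.  30.]
342 168 [ 701. -205.   30.]
297 145 [767. -54.  30.]
243 198 [576. 105.  30.]
359 197 [ 610. -264.   30.]
```

View pics/c1.png

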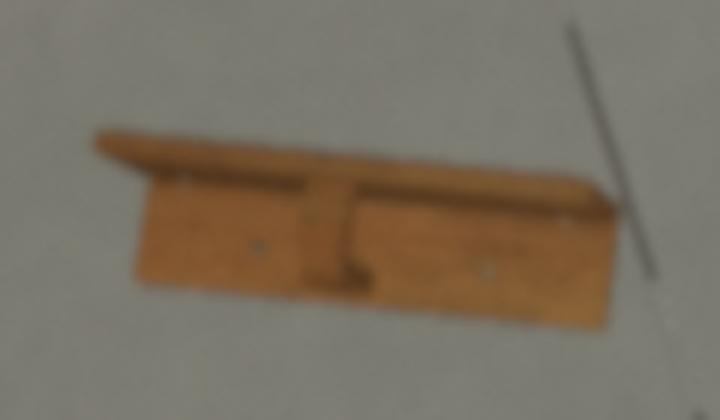

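View pics/c2.png

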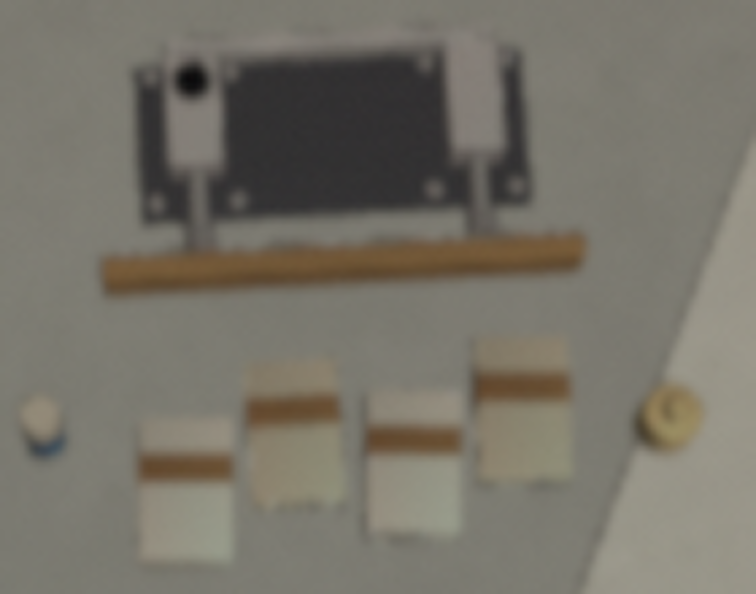

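View pics/c3.png

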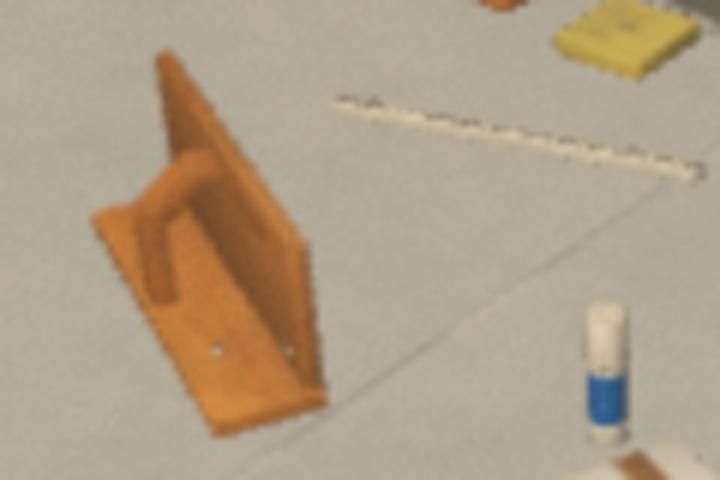

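```bash
cat >> h.py <<'E'
def clicks(d,pts,z,off,s):
    return np.array([onz(d,off[0]+(u+.5)/s-.5,off[1]+(v+.5)/s-.5,z)[:2] for u,v in pts])
E
python3 - <<'E'
from h import *
d=load('top0.png'); s=load('side0.png')
off=(105,205)
A=lambda p:np.degrees(np.arctan2(*(p[0]-p[1])[::-1]))
pts=clicks(d,[(97,130),(600,180)],115,off,6);print('plate top front edge L,R',pts,A(pts)-90, np.linalg.norm(pts[0]-pts[1]))
p2=clicks(d,[(137,281),(606,329)],14,off,6);print('base rear',p2,A(p2)-90,np.linalg.norm(p2[0]-p2[1]))
# side crop (scale6, off 160,145)
ps=clicks(s,[(215,437),(95,215)],14,(160,145),6);print('side base rear R,L',ps,np.linalg.norm(ps[0]-ps[1]))
ps=clicks(s,[(310,243),(165,52)],115,(160,145),6);print('side plate top R,L',ps,np.linalg.norm(ps[0]-ps[1]))
off=(235,120)
for n,z,pp in[('bar front top',43,[(106,283),(583,260)]),('bar back top',43,[(103,261),(583,236)]),('plate front',10,[(145,223),(530,200)]),('plate back',10,[(137,67),(516,48)])]:
    p=clicks(d,pp,z,off,5.4);print(n,p,A(p)-90,np.linalg.norm(p[0]-p[1]))
for n,z,pp in[('p1',33,[(140,415),(232,415),(235,563),(140,563)]),('p2',23,[(248,357),(337,357),(343,500),(255,505)]),('p3',33,[(367,390),(462,390),(462,532),(370,537)]),('p4',23,[(475,338),(568,336),(572,480),(482,485)])]:
    p=clicks(d,pp,z,off,5.4);print(n,p.mean(0),p.round().tolist())
from scipy.spatial.transform import Rotation as Q
q=r.get_state()['tcp_rot'];print(Q.from_quat([*q[1:],q[0]]).as_matrix().round(4))
# hsv block contour
for n,dd,box in(('top',d,(205,275,105,225)),('side',s,(145,225,160,280))):
    c=dd['image'][box[0]:box[1],box[2]:box[3]];h=cv2.cvtColor(c,cv2.COLOR_RGB2HSV)
    m=cv2.inRange(h,(3,110,60),(20,255,255));cs,_=cv2.findContours(m,0,2);c=max(cs,key=cv2.contourArea)
    print(n,(cv2.approxPolyDP(c,1.5,True)[:,0]+[box[2],box[0]]).tolist())
E
```

```text
plate top front edge L,R [[442.49471297 452.91117582]
 [438.57029872 201.63915705]] -0.8947836484519911 251.30266302416877
base rear [[377.05933527 452.80933641]
 [372.65174103 204.76622413]] -1.0180084040646733 248.08226949525096
side base rear R,L [[370.21817188 196.83938157]
 [379.62422409 455.31235728]] 258.6440662269615
side plate top R,L [[441.17442933 207.73760242]
 [440.1963624  456.19730822]] 248.461630884402
bar front top [[ 660.62007994   76.80568736]
 [ 698.67703342 -204.81035414]] 7.696197909964454 284.1758725526551
bar back top [[ 673.92173883   79.82476892]
 [ 713.4746487  -204.00763121]] 7.933252068061563 286.57505830423156
plate front [[ 708.72925599   58.58883521]
 [ 743.16613046 -174.575725  ]] 8.401473645446913 235.69389143924553
plate back [[ 807.87551065   72.39150752]
 [ 840.12505386 -160.22172818]] 7.893182508450451 234.83813672827276
p1 [542.97504518  18.66372564] [[585.0, 50.0], [589.0, -4.0], [501.0, -13.0], [497.0, 42.0]]
p2 [585.83645829 -42.62503163] [[627.0, -11.0], [632.0, -64.0], [546.0, -74.0], [538.0, -22.0]]
p3 [ 570.21633935 -114.14352801] [[611.0, -83.0], [616.0, -139.0], [531.0, -144.0], [523.0, -91.0]]
p4 [ 609.41196954 -177.38827483] [[651.0, -145.0], [656.0, -201.0], [569.0, -208.0], [562.0, -155.0]]
[[-3.000e-04  2.588e-01  9.659e-01]
 [-1.200e-03  9.659e-01 -2.588e-01]
 [-1.000e+00 -1.300e-03  0.000e+00]]
top [[121, 228], [130, 234], [128, 251], [203, 259], [205, 257], [207, 240], [201, 235]]
side [[186, 154], [189, 171], [182, 179], [176, 180], [176, 183], [196, 217], [211, 213], [213, 208], [210, 185], [190, 156]]
```

```bash
cat >> h.py <<'E'
from scipy.spatial.transform import Rotation as Q
def delta(x,y,z,head=None):
    s=r.get_state();q=s['tcp_rot'];M=Q.from_quat([*q[1:],q[0]]).as_matrix()
    h=np.degrees(np.arctan2(M[1,1],M[0,1]))
    t=M.T@(np.array([x,y,z])-s['tcp_pos'])
    print('t',round(s['clock'],2),'pos',s['tcp_pos'].round(1),'head',round(h,2),'down',M[:,0].round(3),'F',s['ft_force'].round(1),'T',s['wrist_torque'].round(2),'open',round(s['opening'],3))
    print('delta',t.round(1),'turn',None if head is None else round(np.radians(h-head),3),'j6',round(s['joint_pos'][5],3))
E
```

jog_arm --motion '[0, -25, 40, 0.15, 0, -58, 87, 0.32, 0, -90, 135, 0.49, 0, -120, 180, 0.66, 0, -150, 225, 0.83]' --fingers 0.8

```text
clock: 0.72
tcp_pos: [341.0, 398.6, 249.7]
tcp_rot: [0.603, 0.368, 0.603, -0.369]
ft_force: [0.1, -0.0, 1.2]
opening: 0.797
```

```bash
python3 -c "
from h import *
delta(435.5,291,180,-0.9)"
```

```text
t 0.72 pos [341.  398.6 249.7] head 27.13 down [-0.    -0.001 -1.   ] F [ 0.1 -0.   1.2] T [-0.01 -0.01  0.03] open 0.797
delta [ 69.8  35.1 138.8] turn 0.489 j6 0.387
```

jog_arm --motion '[10, 7, 30, 0.13, 25, 15, 65, 0.27, 45, 25, 100, 0.4, 60, 32, 128, 0.489, 70, 35, 139, 0.489]'

```text
clock: 1.35
tcp_pos: [435.9, 289.6, 178.8]
tcp_rot: [-0.496, -0.503, -0.496, 0.505]
ft_force: [-0.0, 0.1, 0.2]
opening: 0.798
```

jog_arm --motion '[0, 0, 0, 0]'

```text
clock: 1.48
tcp_pos: [435.6, 289.2, 178.2]
tcp_rot: [-0.496, -0.503, -0.496, 0.505]
ft_force: [-0.1, -0.5, -0.3]
opening: 0.797
```

```bash
python3 - <<'E'
from h import *
delta(435.5,291,180,-0.9)
d=snap('top','top1.png');s=snap('side','side1.png')
cv2.imwrite('pics/c1.png',cv2.resize(d['image'][190:275,105:235,::-1],None,fx=6,fy=6,interpolation=cv2.INTER_CUBIC))
cv2.imwrite('pics/c3.png',cv2.resize(s['image'][115:225,160:280,::-1],None,fx=5.4,fy=5.4,interpolation=cv2.INTER_CUBIC))
E
```

```text
t 1.48 pos [435.6 289.2 178.2] head -0.91 down [-0.003 -0.003 -1.   ] F [-0.1 -0.5 -0.3] T [0.02 0.01 0.01] open 0.797
delta [-1.8 -0.2 -1.8] turn -0.0 j6 0.6
```

View pics/c1.png

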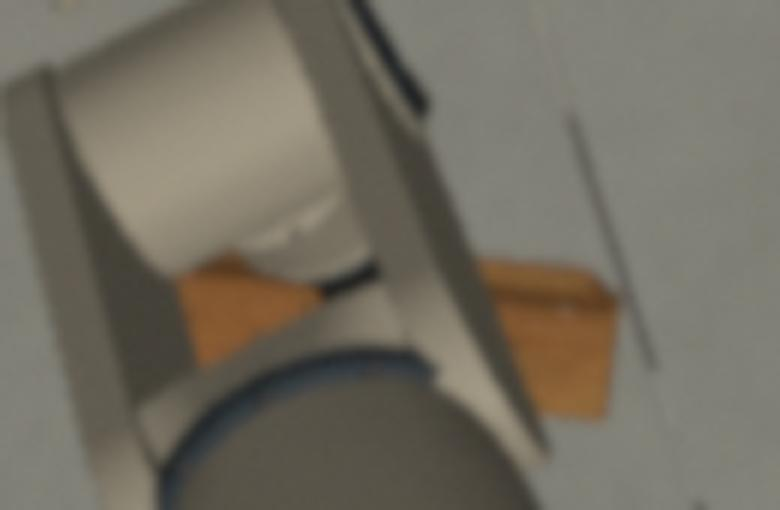

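View pics/c3.png

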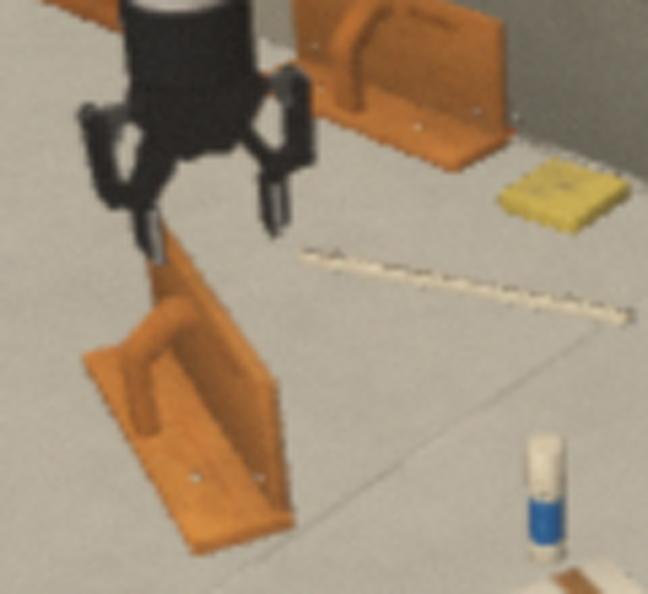

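jog_arm --motion '[15, 0, 0, 0, 35, 0, 0, 0, 58, 0, 0, 0, 74, 0, 0, 0, 78, 0, 0, 0]'

```text
clock: 2.2
tcp_pos: [434.7, 289.9, 99.8]
tcp_rot: [-0.496, -0.502, -0.496, 0.505]
ft_force: [-0.0, 0.2, 0.6]
opening: 0.803
```

jog_arm --motion '[0, 0, 0, 0, 0, 0, 0, 0, 0, 0, 0, 0, 0, 0, 0, 0, 0, 0, 0, 0]' --fingers 0 --force 100

```text
clock: 2.82
tcp_pos: [435.0, 290.1, 100.6]
tcp_rot: [-0.496, -0.503, -0.496, 0.505]
ft_force: [-0.9, -0.7, 6.2]
opening: 0.134
```

jog_arm --motion '[0, 0, 0, 0, 0, 0, 0, 0, 0, 0, 0, 0]'

```text
clock: 3.2
tcp_pos: [435.0, 290.1, 100.7]
tcp_rot: [-0.496, -0.503, -0.496, 0.505]
ft_force: [-0.8, -0.8, -0.4]
opening: 0.136
```

```bash
python3 - <<'E'
from h import *
delta(435.5,291,100,-0.9)
s=snap('side','side2.png')
cv2.imwrite('pics/c3.png',cv2.resize(s['image'][115:225,160:280,::-1],None,fx=5.4,fy=5.4,interpolation=cv2.INTER_CUBIC))
E
```

```text
t 3.2 pos [435.  290.1 100.7] head -0.86 down [-0.002 -0.002 -1.   ] F [-0.8 -0.8 -0.4] T [-0.02 -0.01 -0.02] open 0.136
delta [ 0.7  0.5 -1. ] turn 0.001 j6 0.601
```

View pics/c3.png

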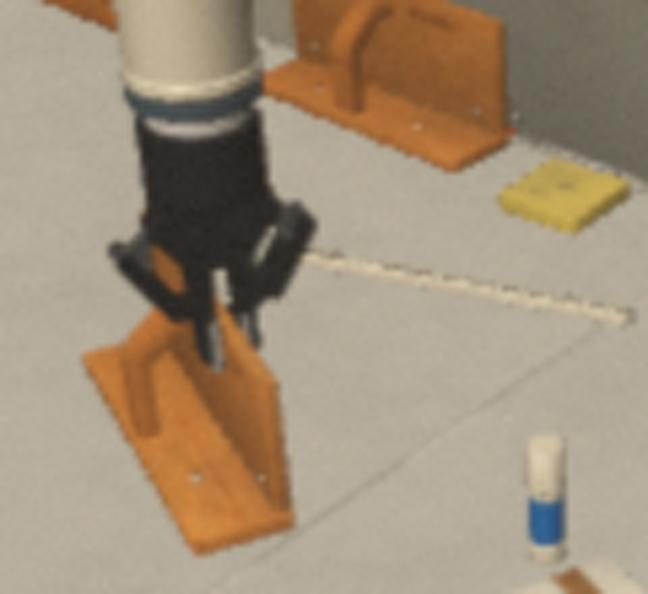

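jog_arm --motion '[-3, 0, 0, 0, -8, 0, 0, 0, -12, 0, 0, 0, -12, 0, 0, 0]'

```text
clock: 3.75
tcp_pos: [435.2, 290.2, 113.0]
tcp_rot: [-0.496, -0.503, -0.496, 0.505]
ft_force: [0.1, -0.3, -7.9]
opening: 0.137
```

```bash
python3 - <<'E'
from h import *
delta(440,-130,112,7.8)
s=snap('side','side3.png')
cv2.imwrite('pics/c3.png',cv2.resize(s['image'][115:225,160:280,::-1],None,fx=5.4,fy=5.4,interpolation=cv2.INTER_CUBIC))
E
```

```text
t 3.75 pos [435.2 290.2 113. ] head -0.85 down [-0.002 -0.002 -1.   ] F [ 0.1 -0.3 -7.9] T [-0.28 -0.09  0.01] open 0.137
delta [  1.8  11.1 420.1] turn -0.151 j6 0.601
```

View pics/c3.png

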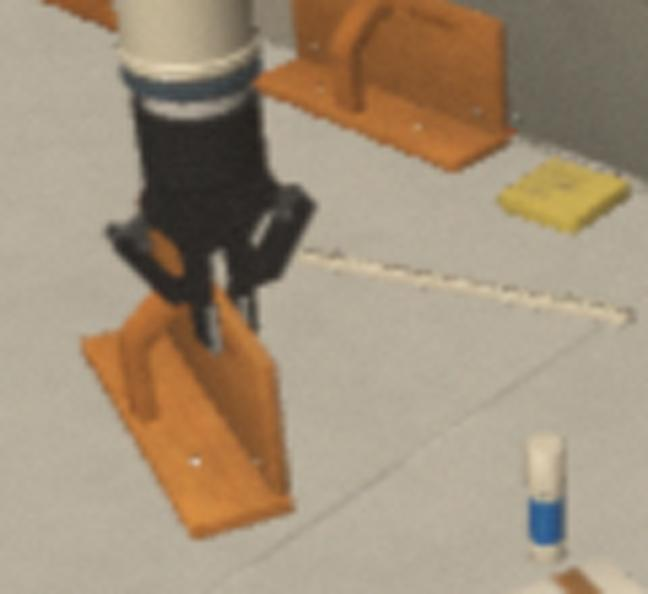

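jog_arm --motion '[0, 0, 15, 0, 0, 2, 50, -0.02, 0, 3, 95, -0.05, 0, 5, 140, -0.07, 0, 6, 185, -0.09]'

```text
clock: 4.42
tcp_pos: [437.9, 103.1, 113.2]
tcp_rot: [0.519, 0.48, 0.519, -0.482]
ft_force: [1.2, -0.0, -7.1]
opening: 0.136
```

```bash
python3 - <<'E'
from h import *
delta(440,-130,112,7.8)
E
```

```text
t 4.42 pos [437.9 103.1 113.2] head 4.35 down [-0.002 -0.002 -1.   ] F [ 1.2 -0.  -7.1] T [-0.27 -0.21  0.04] open 0.136
delta [  1.8 -15.6 232.5] turn -0.06 j6 0.155
```

jog_arm --motion '[0, -2, 35, -0.02, 0, -5, 80, -0.04, 0, -8, 125, -0.06, 0, -12, 170, -0.06, 0, -14, 208, -0.06]'

```text
clock: 5.05
tcp_pos: [439.0, -107.5, 113.8]
tcp_rot: [0.533, 0.464, 0.533, -0.466]
ft_force: [0.4, 1.1, -6.3]
opening: 0.135
```

jog_arm --motion '[0, 0, 15, 0, 0, 0, 22, 0, 0, 0, 22, 0]'

```text
clock: 5.42
tcp_pos: [441.9, -129.1, 113.8]
tcp_rot: [0.533, 0.464, 0.532, -0.466]
ft_force: [-0.4, 0.4, -7.3]
opening: 0.138
```

```bash
python3 - <<'E'
from h import *
delta(482.8,-128.4,103,7.8)
d=snap('top','top4.png');s=snap('side','side4.png')
cv2.imwrite('pics/c1.png',cv2.resize(d['image'][120:270,230:400,::-1],None,fx=4,fy=4,interpolation=cv2.INTER_CUBIC))
cv2.imwrite('pics/c3.png',cv2.resize(s['image'][150:310,150:390,::-1],None,fx=3.3,fy=3.3,interpolation=cv2.INTER_CUBIC))
E
```

```text
t 5.42 pos [ 441.9 -129.1  113.8] head 7.73 down [-0.002 -0.002 -1.   ] F [-0.4  0.4 -7.3] T [-0.22 -0.12 -0.04] open 0.138
delta [10.7 40.7  4.8] turn -0.001 j6 -0.418
```

View pics/c1.png

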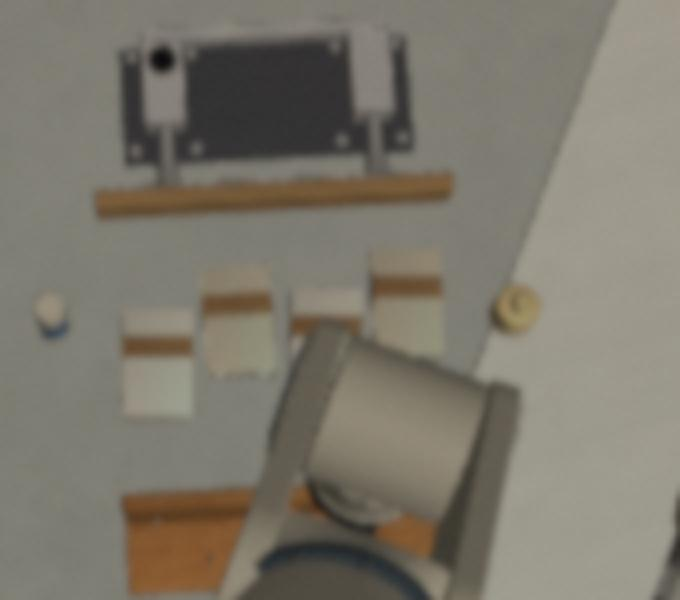

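View pics/c3.png

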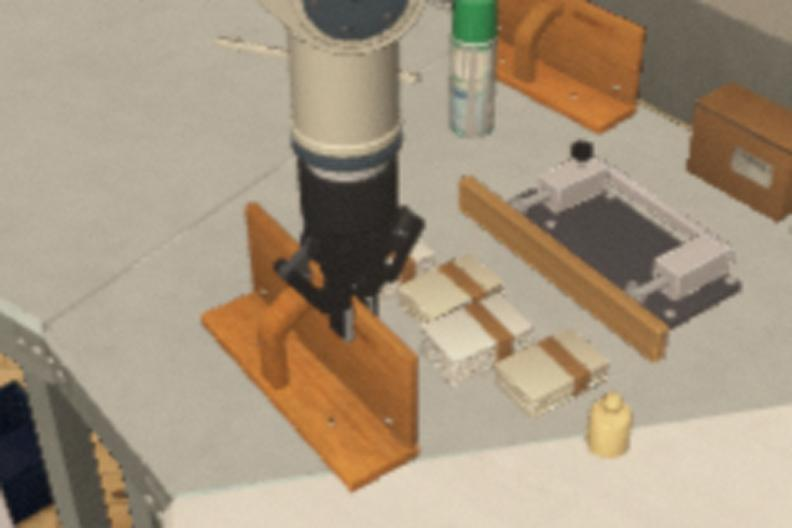

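```bash
python3 - <<'E'
from h import *
d=load('top0.png');g=cv2.cvtColor(d['image'],cv2.COLOR_RGB2HSV)
S=g[:,:,1].astype(float)
# bar: saturation band; columns 258..338, subpixel edges
F=[];B=[]
for u in range(258,339):
    c=S[155:185,u]; th=(c.max()+np.median(c))/2; i=np.where(c>th)[0]; a,b=i[0],i[-1]
    if b-a>14: continue
    f=lambda k,l:k+(c[k]-th)/(c[k]-c[l])*(l-k)
    B.append((u,155+f(a,a-1)));F.append((u,155+f(b,b+1)))
def line(P,z):
    W=np.array([onz(d,u,v,z)[:2] for u,v in P]);vx,vy,x,y=cv2.fitLine(W.astype(np.float32),cv2.DIST_HUBER,0,.01,.01).ravel()
    if vy<0: vx,vy=-vx,-vy
    return np.degrees(np.arctan2(vy,vx))-90,x,y
print(len(F),'front top43',line(F,43),'bottom3',line(F,3),'back',line(B,43))
# dark base plate
m=((d['image'].max(2)<75)&True).astype(np.uint8)*255
m[:120]=0;m[165:]=0;m[:,:255]=0;m[:,340:]=0
cs,_=cv2.findContours(m,0,2);c=max(cs,key=cv2.contourArea);W=np.array([onz(d,u,v,10)[:2] for u,v in c[:,0]],np.float32)
print(cv2.minAreaRect(W))
e=load('top4.png'); print('block left top front',onz(e,261,243.7,128))
E
```

```text
81 front top43 (np.float32(7.9182205), np.float32(673.4379), np.float32(-63.053852)) bottom3 (np.float32(7.9182205), np.float32(684.0731), np.float32(-64.325584)) back (np.float32(7.9407806), np.float32(692.66077), np.float32(-44.55162))
((774.873291015625, -53.341796875), (98.01119232177734, 156.8083038330078), 7.980560779571533)
block left top front [424.1736602   31.90536206 128.        ]
```

```bash
cat >> h.py <<'E'
Y=np.radians(7.93);O=np.array([775,-51.]);GX=np.array([np.cos(Y),np.sin(Y)]);GY=np.array([-np.sin(Y),np.cos(Y)])
def gt(gx,gy,z=102.3):
    p=O+gx*GX+gy*GY; delta(p[0],p[1],z,7.93); s=r.get_state(); q=s['tcp_pos'][:2]-O
    f=s['ft_force'][:2]; print('gauge now',(q@GX).round(2),(q@GY).round(2),'Fpush',(f@GX).round(2),'Flat',(f@GY).round(2))
E
python3 -c "
from h import *
gt(-285,-37)"
```

```text
t 5.53 pos [ 441.8 -128.5  113.7] head 7.79 down [-0.002 -0.002 -1.   ] F [-0.7  0.1 -6.9] T [-0.25 -0.13  0.02] open 0.134
delta [11.3 55.8  6. ] turn -0.002 j6 -0.417
gauge now -340.74 -30.8 Fpush -0.65 Flat 0.18
```

jog_arm --motion '[2, 8, 2, 0, 5, 22, 4, -0.002, 8, 38, 6, -0.002, 10, 50, 6, -0.002, 11, 56, 6, -0.002]'

```text
clock: 6.15
tcp_pos: [499.0, -126.7, 102.3]
tcp_rot: [0.533, 0.463, 0.533, -0.465]
ft_force: [-0.3, 0.4, -6.4]
opening: 0.137
```

jog_arm --motion '[0, 0, 0, 0]'

```text
clock: 6.28
tcp_pos: [499.2, -126.5, 102.1]
tcp_rot: [0.533, 0.463, 0.534, -0.465]
ft_force: [0.0, 0.8, -7.8]
opening: 0.138
```

```bash
python3 -c "
from h import *
gt(-195,-37)"
```

```text
t 6.28 pos [ 499.2 -126.5  102.1] head 7.94 down [-0.003 -0.002 -1.   ] F [ 0.   0.8 -7.8] T [-0.26 -0.04 -0.03] open 0.138
delta [-0.5 88.6  0.3] turn 0.0 j6 -0.385
gauge now -283.58 -36.76 Fpush 0.13 Flat 0.78
```

jog_arm --motion '[0, 4, 0, 0, 0, 10, 0, 0, 0, 16, 0, 0, 0, 22, 0, 0, 0, 28, 0, 0]'

```text
clock: 6.9
tcp_pos: [526.8, -122.6, 101.8]
tcp_rot: [0.533, 0.463, 0.534, -0.466]
ft_force: [-2.1, -0.8, -5.6]
opening: 0.139
```

```bash
python3 -c "
from h import *
gt(-195,-37)"
```

```text
t 6.9 pos [ 526.8 -122.6  101.8] head 7.95 down [-0.004 -0.002 -1.   ] F [-2.1 -0.8 -5.6] T [-0.47  0.43  0.22] open 0.139
delta [-0.8 60.7  0.4] turn 0.0 j6 -0.366
gauge now -255.73 -36.66 Fpush -2.16 Flat -0.49
```

jog_arm --motion '[0, 6, 0, 0, 0, 12, 0, 0, 0, 18, 0, 0, 0, 24, 0, 0, 0, 30, 0, 0]'

```text
clock: 7.52
tcp_pos: [556.4, -118.4, 101.5]
tcp_rot: [0.533, 0.462, 0.534, -0.466]
ft_force: [-3.2, 0.7, -8.7]
opening: 0.135
```

```bash
python3 - <<'E'
from h import *
gt(-195,-37)
d=snap('top','top5.png');s=snap('side','side5.png')
cv2.imwrite('pics/c1.png',cv2.resize(d['image'][120:270,230:400,::-1],None,fx=4,fy=4,interpolation=cv2.INTER_CUBIC))
cv2.imwrite('pics/c3.png',cv2.resize(s['image'][170:310,180:390,::-1],None,fx=3.7,fy=3.7,interpolation=cv2.INTER_CUBIC))
E
```

```text
t 7.53 pos [ 556.4 -118.4  101.5] head 7.96 down [-0.005 -0.002 -1.   ] F [-3.2  0.7 -8.7] T [-0.19  0.63  0.13] open 0.135
delta [-1.  30.8  0.4] turn 0.001 j6 -0.347
gauge now -225.78 -36.57 Fpush -3.03 Flat 1.14
```

View pics/c1.png

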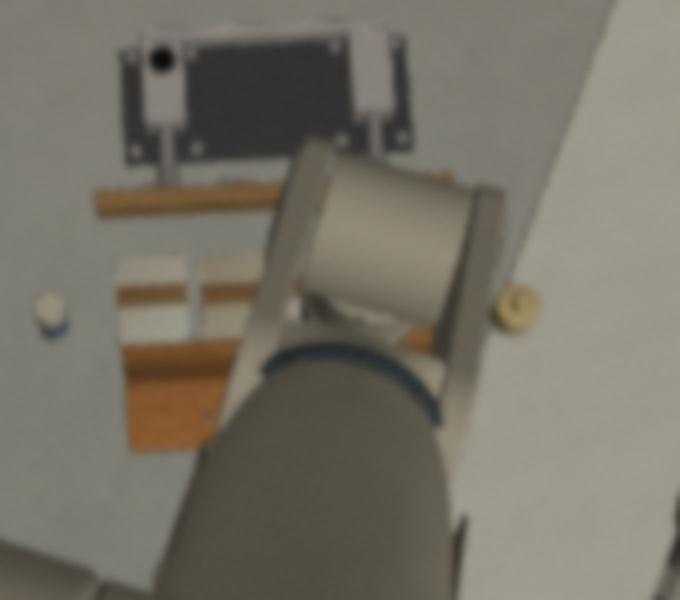

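View pics/c3.png

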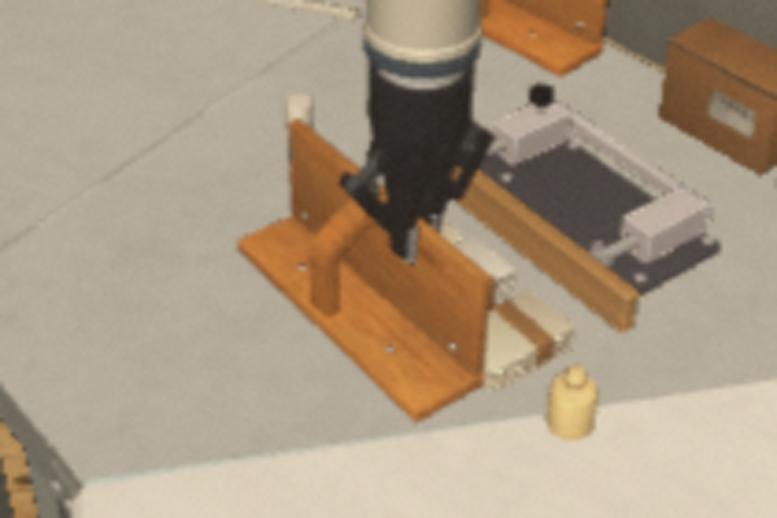

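jog_arm --motion '[-0.5, 6, 0, 0, -1, 12, 0, 0, -1, 18, 0, 0, -1, 24, 0, 0, -1, 29, 0, 0]'

```text
clock: 8.25
tcp_pos: [586.6, -114.3, 102.6]
tcp_rot: [0.533, 0.463, 0.534, -0.465]
ft_force: [-3.1, -0.8, -7.3]
opening: 0.134
```

jog_arm --motion '[0, 2, 0, 0, 0, 4, 0, 0]'

```text
clock: 8.5
tcp_pos: [590.5, -113.7, 102.5]
tcp_rot: [0.533, 0.463, 0.534, -0.465]
ft_force: [-2.8, 0.6, -7.6]
opening: 0.134
```

```bash
python3 -c "
from h import *
gt(-185,-37)"
```

```text
t 8.5 pos [ 590.5 -113.7  102.5] head 7.95 down [-0.003 -0.002 -1.   ] F [-2.8  0.6 -7.6] T [-0.15  0.58  0.07] open 0.134
delta [0.1 6.3 0.4] turn 0.0 j6 -0.328
gauge now -191.34 -36.65 Fpush -2.7 Flat 0.95
```

Now 2 mm steps, watching force.

jog_arm --motion '[0, 1, 0, 0, 0, 2, 0, 0]'

```text
clock: 8.75
tcp_pos: [592.4, -113.4, 102.4]
tcp_rot: [0.533, 0.463, 0.534, -0.465]
ft_force: [-3.3, -0.9, -8.2]
opening: 0.135
```

jog_arm --motion '[0, 1, 0, 0, 0, 2, 0, 0]'

```text
clock: 9.0
tcp_pos: [594.4, -113.1, 102.4]
tcp_rot: [0.533, 0.463, 0.534, -0.465]
ft_force: [-3.1, -1.1, -5.8]
opening: 0.135
```

jog_arm --motion '[0, 1, 0, 0]'

```text
clock: 9.12
tcp_pos: [595.5, -113.0, 102.4]
tcp_rot: [0.533, 0.463, 0.534, -0.465]
ft_force: [-3.5, 0.5, -8.2]
opening: 0.139
```

```bash
python3 -c "
from h import *
gt(-185,-37)"
```

```text
t 9.12 pos [ 595.5 -113.   102.4] head 7.95 down [-0.003 -0.002 -1.   ] F [-3.5  0.5 -8.2] T [-0.07  0.53  0.19] open 0.139
delta [0.1 1.4 0.4] turn 0.0 j6 -0.325
gauge now -186.38 -36.61 Fpush -3.37 Flat 0.94
```

jog_arm --motion '[0, 1, 0, 0]'

```text
clock: 9.25
tcp_pos: [596.2, -112.8, 102.3]
tcp_rot: [0.533, 0.463, 0.534, -0.466]
ft_force: [-5.0, -0.7, -8.7]
opening: 0.138
```

jog_arm --motion '[0, 1, 0, 0]'

```text
clock: 9.38
tcp_pos: [596.4, -112.7, 102.0]
tcp_rot: [0.532, 0.462, 0.535, -0.466]
ft_force: [-5.3, -1.1, -7.5]
opening: 0.136
```

jog_arm --motion '[0, 1, 0, 0]'

```text
clock: 9.5
tcp_pos: [596.6, -112.7, 101.8]
tcp_rot: [0.532, 0.462, 0.535, -0.467]
ft_force: [-5.3, -0.8, -7.8]
opening: 0.141
```

```bash
python3 -c "
from h import *
gt(-185,-37)"
```

```text
t 9.5 pos [ 596.6 -112.7  101.8] head 7.93 down [-0.008 -0.002 -1.   ] F [-5.3 -0.8 -7.8] T [-0.45  1.21 -0.04] open 0.141
delta [-0.5  0.2  0.5] turn 0.0 j6 -0.323
gauge now -185.24 -36.46 Fpush -5.33 Flat -0.1
```

jog_arm --motion '[0, 1.5, 0, 0, 0, 3, 0, 0, 0, 4, 0, 0, 0, 5, 0, 0, 0, 5, 0, 0]'

```text
clock: 10.12
tcp_pos: [598.5, -112.3, 101.2]
tcp_rot: [0.53, 0.46, 0.537, -0.468]
ft_force: [-13.3, -3.5, -0.6]
opening: 0.136
```

```bash
python3 -c "
from h import *
gt(-185,-37)"
```

```text
t 10.12 pos [ 598.5 -112.3  101.2] head 7.96 down [-0.015 -0.002 -1.   ] F [-13.3  -3.5  -0.6] T [-1.02  2.82  0.02] open 0.136
delta [-1.  -1.7  0.6] turn 0.0 j6 -0.32
gauge now -183.31 -36.39 Fpush -13.7 Flat -1.67
```

jog_arm --motion '[-0.5, 3.4, 0, 0, -1, 4, 0, 0, -1, 4.6, 0, 0, -1, 5.2, 0, 0, -1, 5.2, 0, 0]'

```text
clock: 10.75
tcp_pos: [600.0, -112.1, 101.3]
tcp_rot: [0.528, 0.458, 0.539, -0.47]
ft_force: [-13.0, -4.1, -2.8]
opening: 0.134
```

```bash
python3 - <<'E'
from h import *
gt(-185,-37)
s=snap('side','side6.png')
cv2.imwrite('pics/c3.png',cv2.resize(s['image'][170:310,180:390,::-1],None,fx=3.7,fy=3.7,interpolation=cv2.INTER_CUBIC))
gt(-185,-37)
E
```

```text
t 10.75 pos [ 600.  -112.1  101.3] head 7.98 down [-0.022 -0.002 -1.   ] F [-13.   -4.1  -2.8] T [-1.3   2.83  0.07] open 0.134
delta [-0.9 -3.3  0.6] turn 0.001 j6 -0.318
gauge now -181.74 -36.36 Fpush -13.46 Flat -2.26
t 10.8 pos [ 600.  -112.1  101.3] head 7.98 down [-0.022 -0.002 -1.   ] F [-14.   -4.5  -3.2] T [-1.25  2.81  0.11] open 0.138
delta [-0.9 -3.3  0.7] turn 0.001 j6 -0.318
gauge now -181.71 -36.34 Fpush -14.5 Flat -2.5
```

View pics/c3.png

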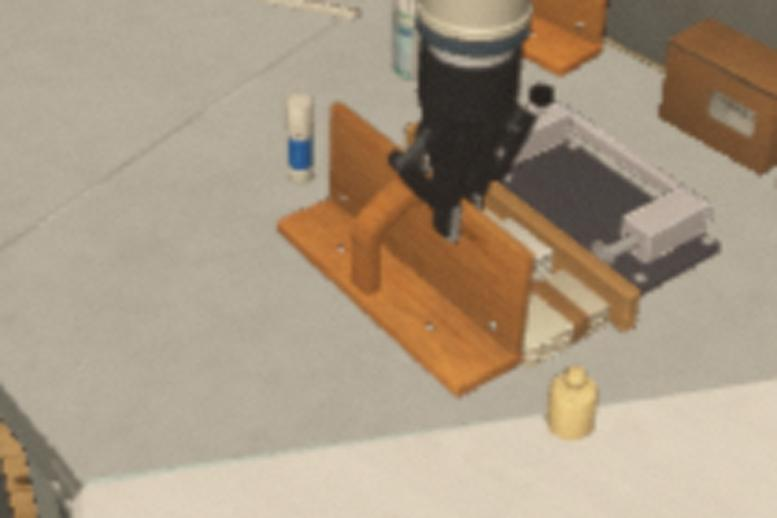

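jog_arm --motion '[0, 4.2, 0, 0, 0, 5, 0, 0, 0, 5.8, 0, 0, 0, 6.5, 0, 0, 0, 6.5, 0, 0]'

```text
clock: 11.42
tcp_pos: [601.4, -111.9, 100.9]
tcp_rot: [0.526, 0.455, 0.542, -0.472]
ft_force: [-20.3, -5.3, 8.4]
opening: 0.138
```

```bash
python3 - <<'E'
from h import *
gt(-185,-37)
E
```

```text
t 11.43 pos [ 601.4 -111.9  100.9] head 8.01 down [-0.033 -0.003 -0.999] F [-20.3  -5.3   8.4] T [-1.42  4.45  0.1 ] open 0.138
delta [-1.3 -4.7  0.6] turn 0.001 j6 -0.314
gauge now -180.31 -36.37 Fpush -20.8 Flat -2.49
```

```bash
cat > bar.py <<'E'
from h import *
def bar(fn,rng):
    d=load(fn);S=cv2.cvtColor(d['image'],cv2.COLOR_RGB2HSV)[:,:,1].astype(float);B=[]
    for u in rng:
        c=S[155:175,u]; th=50 if False else (c[:12].max()+np.median(S[150:158,u]))/2
        i=np.where(c>th)[0][0]
        if i<1: continue
        v=155+i-(c[i]-th)/(c[i]-c[i-1]); w=onz(d,u,v,43)[:2]-O; B.append(w@GX)
    return np.median(B).round(2),np.std(B).round(2),len(B)
E
python3 - <<'E'
from bar import *
snap('top','top7.png');gt(-185,-37)
im=load('top7.png')['image']
cv2.imwrite('pics/c1.png',cv2.resize(im[120:270,230:400,::-1],None,fx=4,fy=4,interpolation=cv2.INTER_CUBIC))
for n,rng in(('left',range(257,272)),('lft2',[*range(257,266),*range(277,285)])):
    for f in('top0.png','top4.png','top5.png','top7.png'): print(n,f,bar(f,rng))
E
```

```text
t 11.47 pos [ 601.5 -111.9  100.9] head 8.01 down [-0.033 -0.003 -0.999] F [-19.5  -4.6   8.2] T [-1.39  4.44  0.02] open 0.136
delta [-1.2 -4.8  0.6] turn 0.001 j6 -0.314
gauge now -180.25 -36.37 Fpush -19.95 Flat -1.87
left top0.png (np.float64(-74.69), np.float64(10.05), 15)
left top4.png (np.float64(-74.75), np.float64(11.97), 15)
left top5.png (np.float64(-74.89), np.float64(3.06), 15)
left top7.png (np.float64(-74.56), np.float64(0.65), 15)
lft2 top0.png (np.float64(-74.9), np.float64(9.99), 17)
lft2 top4.png (np.float64(-74.82), np.float64(11.87), 17)
lft2 top5.png (np.float64(-75.09), np.float64(3.39), 17)
lft2 top7.png (np.float64(-75.08), np.float64(1.04), 17)
```

View pics/c1.png

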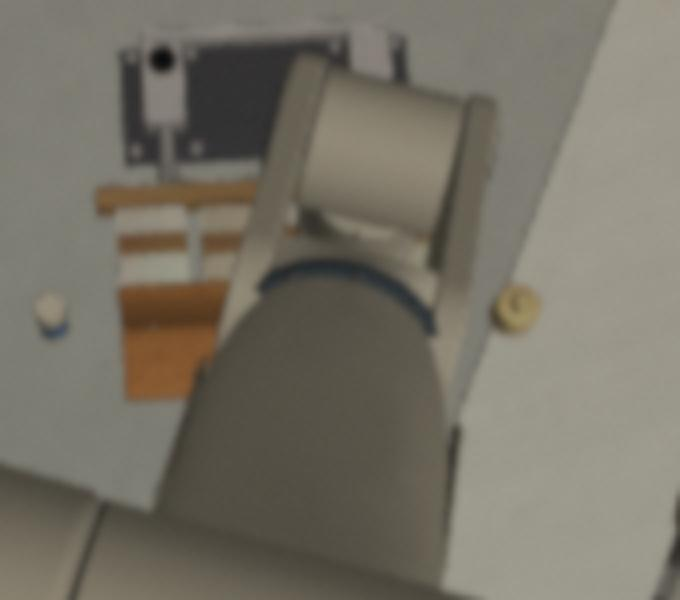

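```bash
python3 - <<'E'
from h import *
def prof(f,cols):
    im=load(f)['image'].astype(float); S=im[:,:,0]-im[:,:,2]
    return S[158:180,cols].T
from scipy.ndimage import shift
from scipy.optimize import minimize_scalar
for cols,a,b in(([255,256,257],0,22),([262,263,274,276,278,280,282],0,8),([258,260,262,264],0,8)):
    print(cols)
    A=prof('top0.png',cols)
    for f in('top4.png','top5.png','top7.png'):
        Bm=prof(f,cols)
        e=lambda s:((shift(A,(0,s),order=1,mode='nearest')-Bm)[:,a:b]**2).mean()
        g=min(np.arange(-4,2,.05),key=e); print(f,'shift px',round(g,2),'err',round(e(g),1),'mm',round(-g*3.22,2))
print(prof('top0.png',[256]).round(),prof('top7.png',[256]).round())
E
```

```text
[255, 256, 257]
top4.png shift px -0.0 err 0.9 mm 0.0
top5.png shift px -0.0 err 0.9 mm 0.0
top7.png shift px -0.75 err 1.5 mm 2.42
[262, 263, 274, 276, 278, 280, 282]
top4.png shift px -0.05 err 0.3 mm 0.16
top5.png shift px -0.05 err 0.4 mm 0.16
top7.png shift px -0.7 err 3.1 mm 2.25
[258, 260, 262, 264]
top4.png shift px -0.15 err 0.4 mm 0.48
top5.png shift px 0.25 err 0.4 mm -0.8
top7.png shift px -0.7 err 1.2 mm 2.25
[[12. 12. 11. 11. 12. 10. 10. 11. 15. 28. 47. 59. 59. 56. 53. 43. 30. 19.
  12. 11. 11. 10.]] [[11. 12. 11. 11. 11. 11. 11. 14. 24. 43. 58. 62. 60. 56. 46. 34. 22. 14.
  11. 11. 11. 11.]]
```

jog_arm --motion '[0, -2, 0, 0, 0, -6, 0, 0, 0, -12, 0, 0, 0, -20, 0, 0, 0, -25, 0, 0]'

```text
clock: 12.1
tcp_pos: [576.2, -115.4, 101.8]
tcp_rot: [0.526, 0.455, 0.542, -0.472]
ft_force: [0.3, -1.1, -6.5]
opening: 0.136
```

```bash
python3 - <<'E'
from h import *
gt(-185,-37)
E
```

```text
t 12.1 pos [ 576.2 -115.4  101.8] head 8.02 down [-0.033 -0.003 -0.999] F [ 0.3 -1.1 -6.5] T [-0.33 -0.21  0.04] open 0.136
delta [-1.2 20.7  0.7] turn 0.001 j6 -0.327
gauge now -205.76 -36.36 Fpush 0.15 Flat -1.1
```

jog_arm --motion '[3, -2, 0, 0, 6, -5, 0, 0, 6, -9, 0, 0]'

```text
clock: 12.48
tcp_pos: [572.8, -116.1, 100.7]
tcp_rot: [0.529, 0.459, 0.538, -0.469]
ft_force: [9.1, 8.5, 16.1]
opening: 0.134
```

```bash
python3 - <<'E'
from h import *
gt(-185,-37)
E
```

```text
t 12.47 pos [ 572.8 -116.1  100.7] head 7.96 down [-0.02  -0.003 -1.   ] F [ 9.1  8.5 16.1] T [ 1.45 -2.39 -0.02] open 0.134
delta [-2.1 24.2  0.4] turn 0.0 j6 -0.332
gauge now -209.22 -36.58 Fpush 10.24 Flat 7.2
```

jog_arm --motion '[3, -4, 0, 0, 4, -8, 0, 0, 4, -12, 0, 0]'

```text
clock: 12.85
tcp_pos: [567.2, -118.0, 100.7]
tcp_rot: [0.532, 0.462, 0.534, -0.467]
ft_force: [9.9, 2.5, 9.9]
opening: 0.135
```

```bash
python3 - <<'E'
from h import *
gt(-185,-37)
E
```

```text
t 12.85 pos [ 567.2 -118.   100.7] head 7.89 down [-0.006 -0.004 -1.   ] F [9.9 2.5 9.9] T [ 0.49 -2.12 -0.38] open 0.135
delta [-1.8 30.  -0.7] turn -0.001 j6 -0.338
gauge now -215.03 -37.69 Fpush 10.14 Flat 1.12
```

jog_arm --motion '[3, -4, 0, 0, 4, -8, 0, 0, 4, -12, 0, 0]'

```text
clock: 13.22
tcp_pos: [562.8, -119.7, 101.2]
tcp_rot: [0.537, 0.466, 0.529, -0.464]
ft_force: [12.4, 4.6, 12.8]
opening: 0.134
```

```bash
python3 - <<'E'
from h import *
gt(-185,-37)
E
```

```text
t 13.22 pos [ 562.8 -119.7  101.2] head 7.8 down [ 0.01  -0.005 -1.   ] F [12.4  4.6 12.8] T [ 0.83 -1.96 -0.52] open 0.134
delta [-0.8 34.7 -1.8] turn -0.002 j6 -0.345
gauge now -219.65 -38.74 Fpush 12.87 Flat 2.84
```

jog_arm --motion '[-2, 2, -0.5, 0, -2.5, 7, -1, -0.002, -2.5, 13, -1.5, -0.002, -2.5, 19, -1.8, -0.002, -2.5, 22, -1.8, -0.002]'

```text
clock: 13.85
tcp_pos: [584.5, -114.8, 103.4]
tcp_rot: [0.537, 0.465, 0.53, -0.463]
ft_force: [-0.5, -0.6, -6.7]
opening: 0.136
```

jog_arm --motion '[0, 0, 0, 0]'

```text
clock: 13.98
tcp_pos: [584.6, -114.8, 103.2]
tcp_rot: [0.537, 0.465, 0.53, -0.463]
ft_force: [-0.1, 0.6, -7.1]
opening: 0.133
```

```bash
python3 - <<'E'
from h import *
gt(-185,-37)
s=snap('side','side8.png')
cv2.imwrite('pics/c3.png',cv2.resize(s['image'][170:310,180:390,::-1],None,fx=3.7,fy=3.7,interpolation=cv2.INTER_CUBIC))
E
```

```text
t 13.97 pos [ 584.6 -114.8  103.2] head 7.93 down [ 0.009 -0.004 -1.   ] F [-0.1  0.6 -7.1] T [-0.32 -0.13 -0.04] open 0.133
delta [ 1.  12.3  0.1] turn -0.0 j6 -0.331
gauge now -197.34 -36.9 Fpush -0.05 Flat 0.63
```

View pics/c3.png

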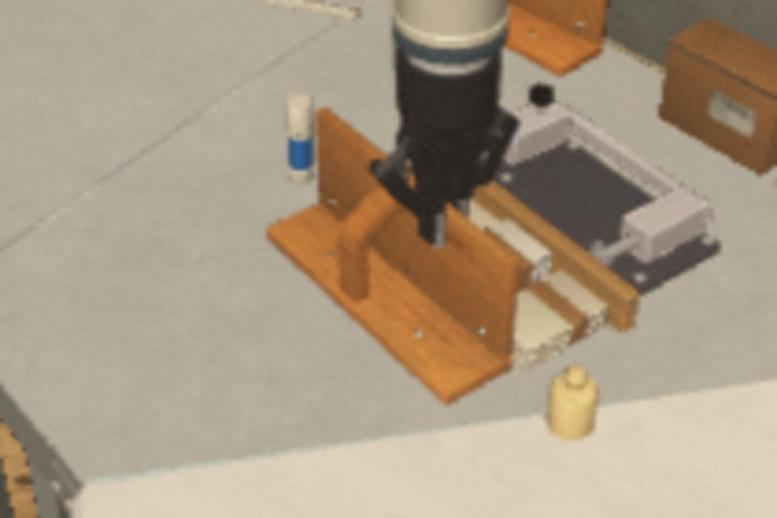

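jog_arm --motion '[0, 5, 0, 0, 0, 10, 0, 0, 0, 14, 0, 0, 0, 17, 0, 0, 0, 19.5, 0, 0]'

```text
clock: 14.65
tcp_pos: [598.6, -112.4, 102.1]
tcp_rot: [0.534, 0.462, 0.533, -0.466]
ft_force: [-17.3, -5.2, 3.4]
opening: 0.134
```

```bash
python3 - <<'E'
from h import *
gt(-185,-37)
snap('top','top9.png')
gt(-185,-37)
snap('side','side9.png')
gt(-185,-37)
def prof(f,cols):
    im=load(f)['image'].astype(float); S=im[:,:,0]-im[:,:,2]
    return S[158:180,cols].T
from scipy.ndimage import shift
for cols,a,b in(([255,256,257],0,22),([262,263,274,276,278,280,282],0,8)):
    A=prof('top0.png',cols)
    for f in('top7.png','top9.png'):
        Bm=prof(f,cols)
        e=lambda s:((shift(A,(0,s),order=1,mode='nearest')-Bm)[:,a:b]**2).mean()
        g=min(np.arange(-4,2,.05),key=e); print(f,'shift px',round(g,2),'err',round(e(g),1),'mm',round(-g*3.22,2))
E
```

```text
t 14.65 pos [ 598.6 -112.4  102.1] head 7.98 down [-0.003 -0.005 -1.   ] F [-17.3  -5.2   3.4] T [-1.47  4.07 -0.01] open 0.134
delta [-0.2 -1.9  0.5] turn 0.001 j6 -0.32
gauge now -183.14 -36.46 Fpush -17.89 Flat -2.8
t 14.7 pos [ 598.7 -112.4  102.1] head 7.97 down [-0.003 -0.004 -1.   ] F [-15.6  -4.4   2. ] T [-1.3   3.52 -0.02] open 0.14
delta [-0.2 -1.9  0.5] turn 0.001 j6 -0.32
gauge now -183.06 -36.48 Fpush -16.07 Flat -2.23
t 14.75 pos [ 598.7 -112.4  102.1] head 7.97 down [-0.003 -0.004 -1.   ] F [-14.8  -4.    1.4] T [-1.26  3.45 -0.05] open 0.14
delta [-0.2 -1.9  0.5] turn 0.001 j6 -0.32
gauge now -183.06 -36.5 Fpush -15.18 Flat -1.89
top7.png shift px -0.75 err 1.5 mm 2.42
top9.png shift px -0.55 err 1.6 mm 1.77
top7.png shift px -0.7 err 3.1 mm 2.25
top9.png shift px -0.45 err 2.5 mm 1.45
```

jog_arm --motion '[0, -2, 0, 0, 0, -6, 0, 0, 0, -14, 0, 0, 0, -22, 0, 0, 0, -28, 0, 0]'

```text
clock: 15.38
tcp_pos: [570.4, -116.3, 102.2]
tcp_rot: [0.534, 0.462, 0.533, -0.466]
ft_force: [-1.1, 0.4, -7.6]
opening: 0.134
```

jog_arm --motion '[3, -2, 0, 0, 6, -6, 0, 0, 6, -10, 0, 0]'

```text
clock: 15.75
tcp_pos: [567.5, -117.1, 101.2]
tcp_rot: [0.537, 0.466, 0.529, -0.463]
ft_force: [12.7, 9.6, 21.3]
opening: 0.137
```

jog_arm --motion '[3, -4, 0, 0, 4, -8, 0, 0, 4, -12, 0, 0]'

```text
clock: 16.12
tcp_pos: [564.2, -118.4, 102.4]
tcp_rot: [0.542, 0.471, 0.524, -0.459]
ft_force: [14.6, 7.9, 18.1]
opening: 0.134
```

```bash
python3 - <<'E'
from h import *
gt(-197,-37,107)
E
```

```text
t 16.12 pos [ 564.2 -118.4  102.4] head 7.79 down [ 0.031 -0.004 -1.   ] F [14.6  7.9 18.1] T [ 1.7  -2.28 -0.35] open 0.134
delta [-4.  21.2 -0.7] turn -0.002 j6 -0.348
gauge now -218.05 -37.71 Fpush 15.53 Flat 5.77
```

jog_arm --motion '[-2, 2, 0, 0, -4, 7, -0.5, -0.002, -4, 13, -1, -0.002, -4, 18, -1, -0.002, -4, 20, -1, -0.002]'

```text
clock: 16.75
tcp_pos: [583.8, -114.7, 106.4]
tcp_rot: [0.542, 0.47, 0.524, -0.459]
ft_force: [0.1, 0.2, -7.4]
opening: 0.136
```

jog_arm --motion '[0, 0, 0, 0]'

```text
clock: 16.88
tcp_pos: [583.8, -114.7, 106.1]
tcp_rot: [0.542, 0.47, 0.524, -0.459]
ft_force: [0.2, 0.1, -6.6]
opening: 0.134
```

```bash
python3 - <<'E'
from h import *
gt(-185,-37,107)
s=snap('side','side10.png')
cv2.imwrite('pics/c3.png',cv2.resize(s['image'][180:300,230:370,::-1],None,fx=5,fy=5,interpolation=cv2.INTER_CUBIC))
E
```

```text
t 16.88 pos [ 583.8 -114.7  106.1] head 7.91 down [ 0.029 -0.004 -1.   ] F [ 0.2  0.1 -6.6] T [-0.27 -0.07  0.  ] open 0.134
delta [-0.5 13.2  0.3] turn -0.0 j6 -0.337
gauge now -198.2 -36.67 Fpush 0.24 Flat 0.06
```

View pics/c3.png

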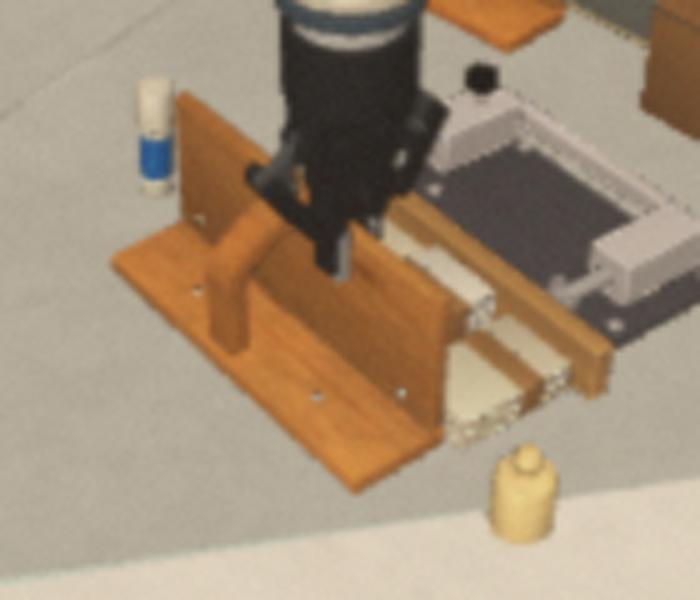

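jog_arm --motion '[0, 4, 0, 0, 0, 8, 0, 0, 0, 11, 0, 0, 0, 13.5, 0, 0, 0, 13.5, 0, 0]'

```text
clock: 17.55
tcp_pos: [594.3, -112.8, 105.5]
tcp_rot: [0.54, 0.468, 0.526, -0.46]
ft_force: [-7.1, -2.0, -5.7]
opening: 0.133
```

```bash
python3 - <<'E'
from h import *
gt(-185,-37,107)
E
```

```text
t 17.55 pos [ 594.3 -112.8  105.5] head 7.93 down [ 0.023 -0.004 -1.   ] F [-7.1 -2.  -5.7] T [-0.87  1.67 -0.  ] open 0.133
delta [-1.5  2.5  0.7] turn 0.0 j6 -0.329
gauge now -187.47 -36.26 Fpush -7.28 Flat -1.05
```

jog_arm --motion '[0, 3, 0, 0, 0, 5, 0, 0, 0, 7, 0, 0, 0, 8.5, 0, 0, 0, 9, 0, 0]'

```text
clock: 18.18
tcp_pos: [597.6, -111.8, 104.3]
tcp_rot: [0.537, 0.465, 0.53, -0.463]
ft_force: [-16.8, -4.9, 2.0]
opening: 0.135
```

```bash
cat > shiftm.py <<'E'
from h import *
from scipy.ndimage import shift
def prof(f,cols):
    im=load(f)['image'].astype(float); S=im[:,:,0]-im[:,:,2]
    return S[156:180,cols].T
def bar(*fs):
  for cols,a,b in(([255,256,257],0,24),([262,263,274,276,278,280,282],0,10)):
    A=prof('top0.png',cols)
    for f in fs:
        Bm=prof(f,cols)
        e=lambda s:((shift(A,(0,s),order=1,mode='nearest')-Bm)[:,a:b]**2).mean()
        g=min(np.arange(-4,2,.05),key=e); print(f,'shift px',round(g,2),'err',round(e(g),1),'mm',round(-g*3.22,2))
E
python3 - <<'E'
from shiftm import *
gt(-185,-37,107)
snap('top','top11.png')
gt(-185,-37,107)
bar('top11.png')
E
```

```text
t 18.18 pos [ 597.6 -111.8  104.3] head 7.98 down [ 0.01  -0.004 -1.   ] F [-16.8  -4.9   2. ] T [-1.38  4.03 -0.07] open 0.135
delta [-2.7 -0.9  1.3] turn 0.001 j6 -0.324
gauge now -184.09 -35.76 Fpush -17.32 Flat -2.55
t 18.23 pos [ 597.6 -111.8  104.3] head 7.98 down [ 0.01  -0.004 -1.   ] F [-17.2  -3.6   2. ] T [-1.44  3.99 -0.07] open 0.136
delta [-2.7 -0.9  1.2] turn 0.001 j6 -0.324
gauge now -184.1 -35.77 Fpush -17.57 Flat -1.22
top11.png shift px -0.6 err 1.2 mm 1.93
top11.png shift px -0.5 err 2.5 mm 1.61
```

jog_arm --motion '[-1, 4.5, 0, 0, -1.5, 5.2, 0, 0, -2, 6, 0, 0, -2, 6.5, 0, 0, -2, 6.5, 0, 0]'

```text
clock: 18.85
tcp_pos: [599.1, -111.5, 104.3]
tcp_rot: [0.535, 0.463, 0.533, -0.465]
ft_force: [-11.4, -6.4, -7.5]
opening: 0.139
```

```bash
python3 - <<'E'
from shiftm import *
gt(-185,-37,107)
snap('top','top12.png')
snap('side','side12.png')
gt(-185,-37,107)
bar('top12.png')
cv2.imwrite('pics/c3.png',cv2.resize(load('side12.png')['image'][180:300,230:370,::-1],None,fx=5,fy=5,interpolation=cv2.INTER_CUBIC))
E
```

```text
t 18.85 pos [ 599.1 -111.5  104.3] head 8.02 down [-0.    -0.004 -1.   ] F [-11.4  -6.4  -7.5] T [-1.76  2.68 -0.11] open 0.139
delta [-2.7 -2.4  1.4] turn 0.001 j6 -0.32
gauge now -182.58 -35.63 Fpush -12.22 Flat -4.77
t 18.95 pos [ 599.1 -111.5  104.3] head 8.02 down [-0.    -0.004 -1.   ] F [-11.3  -6.1  -7.6] T [-1.69  2.75 -0.13] open 0.138
delta [-2.7 -2.4  1.4] turn 0.002 j6 -0.32
gauge now -182.6 -35.6 Fpush -12.06 Flat -4.51
top12.png shift px -0.8 err 1.4 mm 2.58
top12.png shift px -0.8 err 2.3 mm 2.58
```

View pics/c3.png

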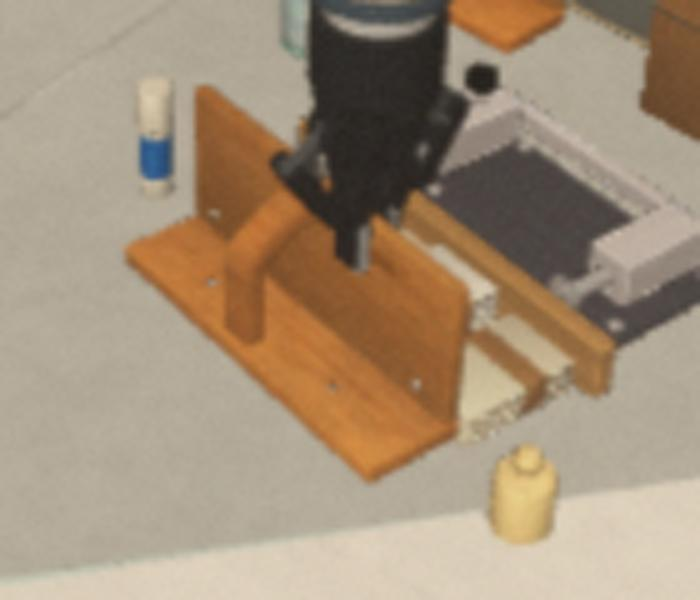

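jog_arm --motion '[-0.5, 5, 0.3, 0, -1, 6, 0.5, 0, -1.5, 7, 0.5, 0, -1.5, 8, 0.5, 0, -1.5, 8, 0.5, 0]'

```text
clock: 19.58
tcp_pos: [601.1, -111.3, 103.6]
tcp_rot: [0.531, 0.459, 0.536, -0.468]
ft_force: [-14.9, -5.3, -6.2]
opening: 0.137
```

```bash
python3 - <<'E'
from shiftm import *
gt(-185,-37,107)
snap('top','top13.png')
gt(-185,-37,107)
bar('top13.png')
E
```

```text
t 19.57 pos [ 601.1 -111.3  103.6] head 8.05 down [-0.014 -0.004 -1.   ] F [-14.9  -5.3  -6.2] T [-1.47  3.34 -0.01] open 0.137
delta [-3.4 -4.5  1.3] turn 0.002 j6 -0.317
gauge now -180.56 -35.69 Fpush -15.46 Flat -3.19
t 19.62 pos [ 601.1 -111.3  103.6] head 8.05 down [-0.013 -0.004 -1.   ] F [-15.5  -5.9  -5.3] T [-1.51  3.25 -0.08] open 0.137
delta [-3.4 -4.5  1.3] turn 0.002 j6 -0.317
gauge now -180.53 -35.71 Fpush -16.19 Flat -3.69
top13.png shift px -1.1 err 1.0 mm 3.54
top13.png shift px -1.05 err 2.4 mm 3.38
```

jog_arm --motion '[-0.5, 6, 0.3, 0, -1, 7, 0.5, 0.001, -1.5, 8, 0.5, 0.001, -1.5, 8.8, 0.5, 0.001, -1.5, 8.8, 0.5, 0.001]'

```text
clock: 20.25
tcp_pos: [602.8, -110.9, 102.7]
tcp_rot: [0.527, 0.456, 0.541, -0.472]
ft_force: [-18.4, -4.7, -3.2]
opening: 0.134
```

```bash
python3 - <<'E'
from shiftm import *
gt(-185,-37,107)
snap('top','top14.png')
gt(-185,-37,107)
bar('top14.png')
E
```

```text
t 20.25 pos [ 602.8 -110.9  102.7] head 8.04 down [-0.029 -0.004 -1.   ] F [-18.4  -4.7  -3.2] T [-1.48  4.14 -0.  ] open 0.134
delta [-4.1 -6.3  1.4] turn 0.002 j6 -0.312
gauge now -178.78 -35.61 Fpush -18.87 Flat -2.09
t 20.3 pos [ 602.8 -111.   102.7] head 8.04 down [-0.029 -0.004 -1.   ] F [-19.   -5.5  -2. ] T [-1.46  4.14  0.02] open 0.132
delta [-4.1 -6.3  1.4] turn 0.002 j6 -0.312
gauge now -178.8 -35.63 Fpush -19.54 Flat -2.81
top14.png shift px -1.25 err 0.9 mm 4.03
top14.png shift px -1.15 err 4.6 mm 3.7
```

```bash
python3 - <<'E'
from h import *
for i in range(8): read_camera('top')
gt(-185,-37,107)
E
```

```text
t 20.7 pos [ 602.8 -110.9  102.7] head 8.04 down [-0.029 -0.004 -1.   ] F [-18.9  -5.1  -2.4] T [-1.55  4.13  0.08] open 0.14
delta [-4.2 -6.3  1.4] turn 0.002 j6 -0.312
gauge now -178.8 -35.62 Fpush -19.46 Flat -2.42
```

jog_arm --motion '[0, 3, 0, 0, 0, 0, 0, 0, 0, -3, 0, 0, 0, -6, 0, 0, 0, -10, 0, 0]'

```text
clock: 21.32
tcp_pos: [593.8, -112.4, 103.4]
tcp_rot: [0.528, 0.456, 0.54, -0.471]
ft_force: [-0.3, 0.4, -6.8]
opening: 0.137
```

jog_arm --motion '[0, -5, 0, 0, 0, -15, 0, 0, 0, -27, 0, 0, 0, -40, 0, 0, 0, -50, 0, 0]'

```text
clock: 21.95
tcp_pos: [543.1, -119.5, 104.8]
tcp_rot: [0.527, 0.456, 0.54, -0.471]
ft_force: [0.1, -0.3, -6.9]
opening: 0.138
```

```bash
python3 - <<'E'
from shiftm import *
gt(-285,-37,107)
d=snap('top','top15.png');s=snap('side','side15.png')
bar('top15.png')
cv2.imwrite('pics/c1.png',cv2.resize(d['image'][120:270,230:400,::-1],None,fx=4,fy=4,interpolation=cv2.INTER_CUBIC))
cv2.imwrite('pics/c3.png',cv2.resize(s['image'][180:300,230:370,::-1],None,fx=5,fy=5,interpolation=cv2.INTER_CUBIC))
E
```

```text
t 21.95 pos [ 543.1 -119.5  104.8] head 8.03 down [-0.027 -0.004 -1.   ] F [ 0.1 -0.3 -6.9] T [-0.32 -0.16 -0.05] open 0.138
delta [ -1.  -45.9   1.1] turn 0.002 j6 -0.345
gauge now -239.17 -35.83 Fpush 0.1 Flat -0.34
top15.png shift px -0.0 err 0.7 mm 0.0
top15.png shift px -0.05 err 0.5 mm 0.16
```

View pics/c3.png

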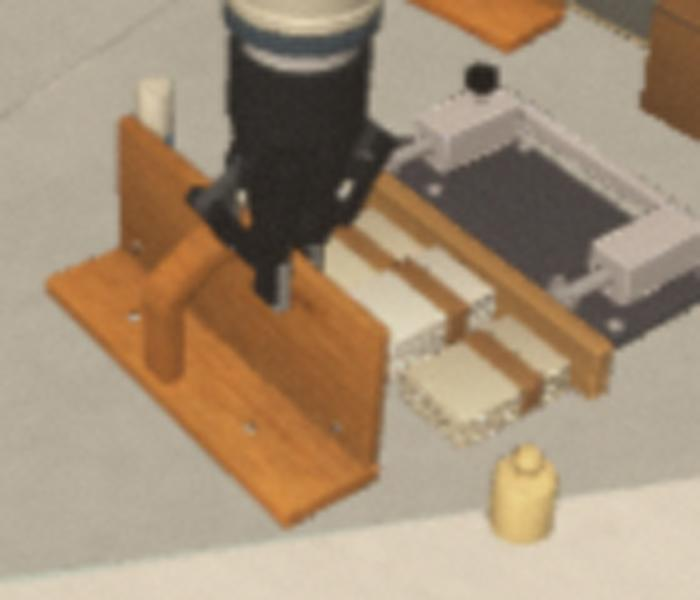

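View pics/c1.png

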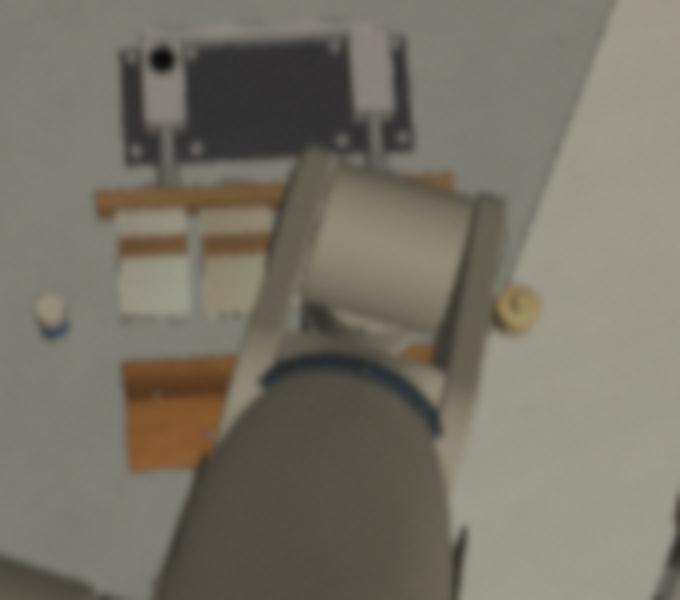

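jog_arm --motion '[0, -10, 0, 0, 0, -22, 0, 0, 1, -32, 0, 0, 3, -38, 0, 0, 6, -42, 0, 0]'

```text
clock: 22.68
tcp_pos: [501.6, -125.5, 100.7]
tcp_rot: [0.528, 0.457, 0.54, -0.471]
ft_force: [-0.9, 8.1, 26.2]
opening: 0.133
```

jog_arm --motion '[3, -3, 0, 0, 5, -7, 0, 0, 5, -11, 0, 0]'

```text
clock: 23.05
tcp_pos: [498.3, -126.5, 100.6]
tcp_rot: [0.532, 0.461, 0.535, -0.468]
ft_force: [13.1, 11.6, 21.6]
opening: 0.137
```

```bash
python3 - <<'E'
from shiftm import *
gt(-285,-37,100)
E
```

```text
t 23.05 pos [ 498.3 -126.5  100.6] head 7.89 down [-0.01  -0.004 -1.   ] F [13.1 11.6 21.6] T [ 1.96 -2.9  -0.1 ] open 0.137
delta [ 0.6 -0.5  0.4] turn -0.001 j6 -0.378
gauge now -284.49 -36.61 Fpush 14.57 Flat 9.67
```

jog_arm --motion '[2, -4, 0, 0, 2, -8, 0, 0]'

```text
clock: 23.3
tcp_pos: [494.3, -128.0, 100.6]
tcp_rot: [0.534, 0.463, 0.532, -0.466]
ft_force: [4.6, -0.6, 0.0]
opening: 0.135
```

jog_arm --motion '[0, 0, 0, 0, 0, 0, 0, 0]'

```text
clock: 23.55
tcp_pos: [494.3, -128.2, 100.6]
tcp_rot: [0.534, 0.463, 0.532, -0.466]
ft_force: [2.4, -0.7, 0.8]
opening: 0.136
```

```bash
python3 - <<'E'
from shiftm import *
gt(-285,-37,100)
E
```

```text
t 23.55 pos [ 494.3 -128.2  100.6] head 7.83 down [-0.001 -0.005 -1.   ] F [ 2.4 -0.7  0.8] T [ 0.17 -0.32 -0.05] open 0.136
delta [ 0.6  3.7 -0.7] turn -0.002 j6 -0.384
gauge now -288.65 -37.72 Fpush 2.27 Flat -1.05
```

Upright and resting on the table. Release.

jog_arm --motion '[0, 0, 0, 0, 0, 0, 0, 0, 0, 0, 0, 0, 0, 0, 0, 0]' --fingers 0.6

```text
clock: 24.05
tcp_pos: [494.3, -128.2, 100.6]
tcp_rot: [0.534, 0.463, 0.532, -0.466]
ft_force: [0.4, 0.4, -0.1]
opening: 0.6
```

jog_arm --motion '[-10, 0, 0, 0, -30, 0, 0, 0, -60, 0, 0, 0, -95, 0, 0, 0, -130, 0, 0, 0]'

```text
clock: 24.68
tcp_pos: [494.4, -127.4, 232.4]
tcp_rot: [0.534, 0.463, 0.532, -0.466]
ft_force: [1.1, -0.4, 0.4]
opening: 0.599
```

jog_arm --motion '[-30, 0, -20, 0, -50, -20, -60, 0, -60, -50, -105, 0, -60, -80, -150, 0, -60, -100, -190, 0]'

```text
clock: 25.3
tcp_pos: [367.8, 48.5, 292.4]
tcp_rot: [0.534, 0.463, 0.532, -0.466]
ft_force: [0.0, -0.4, -0.3]
opening: 0.599
```

jog_arm --motion '[0, -10, -40, 0, 0, -20, -80, 0, 0, -20, -110, 0]'

```text
clock: 25.68
tcp_pos: [332.0, 155.9, 292.6]
tcp_rot: [0.534, 0.464, 0.532, -0.466]
ft_force: [0.1, -0.9, -0.4]
opening: 0.601
```

```bash
python3 - <<'E'
from shiftm import *
gt(-285,-37,100)
d=snap('top','top16.png');s=snap('side','side16.png')
cv2.imwrite('pics/c1.png',cv2.resize(d['image'][120:270,220:390,::-1],None,fx=4,fy=4,interpolation=cv2.INTER_CUBIC))
cv2.imwrite('pics/c3.png',cv2.resize(s['image'][170:310,180:390,::-1],None,fx=3.7,fy=3.7,interpolation=cv2.INTER_CUBIC))
E
```

```text
t 25.68 pos [332.  155.9 292.6] head 7.87 down [ 0.001 -0.005 -1.   ] F [ 0.1 -0.9 -0.4] T [-0.06  0.01  0.02] open 0.601
delta [194.1 125.4 302. ] turn -0.001 j6 0.304
gauge now -410.2 266.06 Fpush -0.02 Flat -0.93
```

View pics/c3.png

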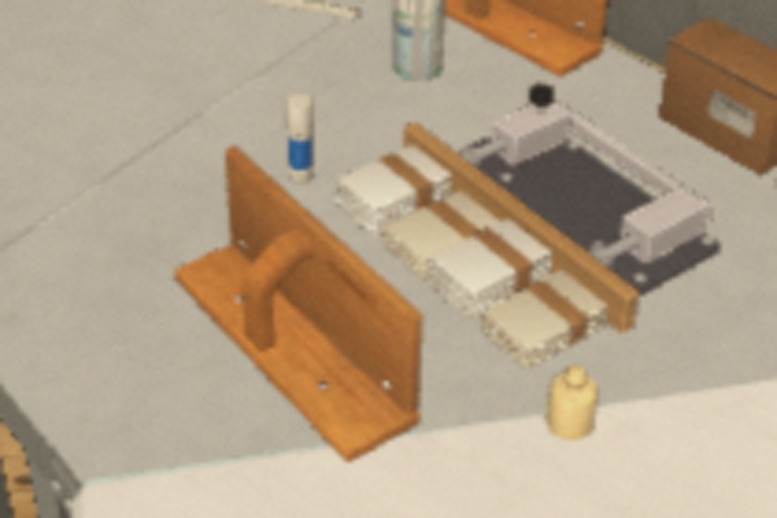

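View pics/c1.png

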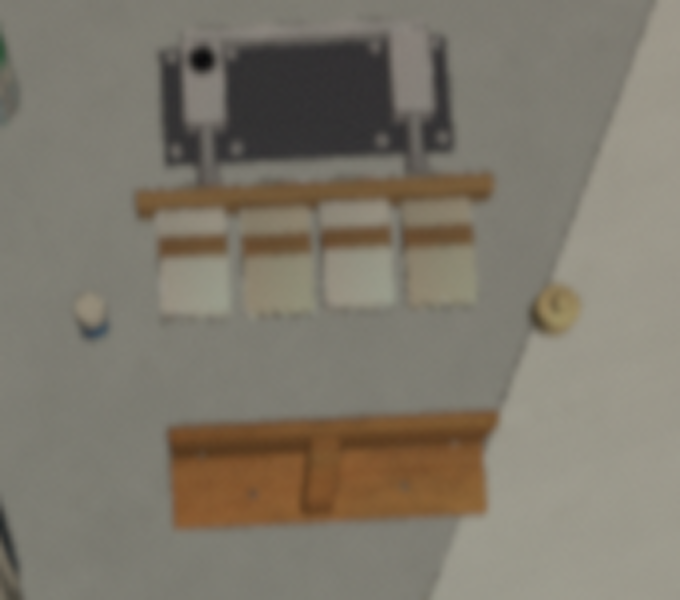

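```bash
python3 - <<'E'
from h import *
d=load('top16.png');im=d['image'].astype(float).sum(2)
c0=220
for n,u0,u1,z in(('p1',163,228,33),('p2',247,310,23),('p3',328,390,33),('p4',408,472,23)):
    U=range(int(c0+u0/4)+2,int(c0+u1/4)-1);G=[]
    for u in U:
        c=im[186:205,u];k=np.argmin(np.diff(c));th=(c[:k].max()+np.median(c[-6:]))/2
        i=np.where(c>th)[0][-1];v=186+i+(c[i]-th)/(c[i]-c[i+1])
        w=onz(d,u,v,z/2)[:2]-O;G.append((w@GY,w@GX))
    G=np.array(G);m=np.polyfit(G[:,0],G[:,1],1);print(n,'rear x',np.median(G[:,1]).round(1),'y',G[:,0].mean().round(),'slope',np.degrees(m[0]).round(1))
E
```

```text
p1 rear x -177.3 y 101.0 slope 4.9
p2 rear x -176.5 y 35.0 slope -2.1
p3 rear x -177.6 y -32.0 slope 2.9
p4 rear x -176.2 y -99.0 slope 3.0
```

```bash
python3 -c "
from cell import r
print(r.job_done())"
```

```text
the job is handed in; nothing more can be done
None
```

The four packs are pushed up against the gauge bar and in line. The block stands upright on the table about 100 mm behind them, and the job is handed in, with the last move ending at about 25.7 s.

**Pressing:** I took the block by its top edge and pushed three times.
- On the first push, up to about 20.8 N at the wrist, the block's front edge pressed on the table. The bar moved only about 2.4 mm.
- The second push reached about 18 N and moved the bar about 1.8 mm.
- For the last push I held the block clear of the table. It held about 19 N at the wrist for roughly half a second, with the bar pushed in about 4 mm by the top camera, which means about 16 N on its springs. No reading went above 21 N.

**Last checks:** The bar is back at its starting position. Taken over the middle of each pack, the rear edges line up within about 1.5 mm. In the pictures the glue stick, brass weight and gauge have not visibly moved, and nothing is touching the robot.

**Where the checks disagreed:**
- **Force:** The wrist force and the bar's spring force differ by about 3 N, which I put down to friction under the packs.
- **Pack angles:** My measured slopes for the four packs came out between −2 and +5 degrees, because each edge covers only a few pixels. I relied on the pictures, where the packs look square.

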